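Scan out the trailer coupler and lift it off its ball

ROBOT

A 6-joint arm with a two-finger parallel gripper is mounted at the origin on a cart in front of the work surface, level with it; the furniture and walls round the work are solid. World frame = base frame: x ahead of the robot, y to its left, z up, the work surface at z = 0. Lengths are in mm, angles in degrees, forces in N, time in s.
With the tool pointing down it reaches from about 400 to 925 mm from the base axis. Payload 12.5 kg.
Tool frame: the origin (TCP) lies on the mounting face of the last link; the fingertips stand 190 mm ahead of it and the grasp point (between the pads) lies 171 mm ahead of it; z points along the fingers, y is the line along which they close (so a half turn about z gives the same grasp; the last joint's range is limited). The gripper opens to 95 mm and grips with 3 to 60 N. Pads are 20 mm wide; open, the fingers measure 119 mm over their backs; the gripper's body (75 mm by 180 mm) begins 59 mm behind the grasp point.
Start: joints at [-78.931, 28.126, 89.318, -0, 62.55, -6.05], TCP at [184.003, -597.3, 404.761] pointing down, gripper open.
Joint ranges: [-177.58, 177.58], [-47.91, 125.51], [2.72, 160], [-65.01, 245.01], [3.68, 167.84], [-153.87, 153.87]. Speed limits (degrees/s): [127.2, 127.2, 159.86, 180, 180, 180].

INTERFACE

Orientations are given as a 3x3 rotation matrix whose columns are the frame's x, y, z axes.
In Python, from plant import bot gives the robot as it stands.
- The arm moves only by the tool carry_out, never from a script. Its argument "plan" is a list of rows, each a list of 7 numbers: the shift along the world's x, y, z normalised to -1 to 1, where 1 is 50 mm, then the turn, a rotation vector about the world's x, y, z normalised to -1 to 1, where 1 is 8 degrees, then the closure, from -1 (fully open) to 1 (shut). A call has exactly 10 rows; each row shifts and turns the commanded pose from where the row before left it; what a row does not reach is not made up. A row lasts 1/10 s, in which the tool goes at most 50 mm and 8.59 degrees, less where a joint would pass 70% of its speed; a pose out of reach is approached as far as the arm can. A call with a number of a shift or a turn outside -1 to 1 is refused whole. A call with a gripper value outside its range is refused whole. The fingers move at their own pace and stop on an object; "force" is the grip in N (left out, the last holds). Time passes only in rows, so rows that do not move let the fingers close, or fill a call up. It gives the time, the measured TCP pose, the force, the opening and the grip force at its end, in the units of the state.
- bot.state(): the state, without advancing time (a new reading comes with each control period).
- bot.snapshot(name): name is "side" or "top" or "wrist"; returns (picture, depth): 420x560x3 uint8, blue, green, red; 420x560 float32, mm along the optical axis (not along the pixel's ray), 0 where there is no reading.
- bot.get_calibration(name): a dict with "intrinsics" (3x3 intrinsics, pixels), "D" ([k1, k2, p1, p2, k3] as OpenCV has them; the pictures are not rectified), "rvec" (rotation vector, rad) and "tvec" (3), from world to camera coordinates, as OpenCV has them. Camera axes: x right, y down, z forward; pixel columns grow to the right and rows downward; lengths in mm; the calibration is good to about 2 mm. A picture is of the moment at which its call begins: read the wrist's pose just before it. get_calibration takes no time and is no camera call; for the wrist camera it gives the pose at the moment of the call.
- bot.hand_in(): hands the job in; it is judged then, once.
The state is a dict: "clock": time; "joint_pos": joint angles; "joint_vel": joint speeds; "joint_torque": joint torques, N m; "tcp_pos": TCP position; "ee_rot": TCP orientation; "wrist_force": force on the tool from outside, world axes, zero at the start; "torque": the same for the moment, N m; "grip_width": finger opening in mm; "finger_force": force on a finger pad.
Only numpy, scipy, OpenCV 4.12 (cv2) and the standard library are available. Lean on these libraries where they do the work, as an engineer would, in place of code of your own. Each camera call takes 0.05 s, during which the arm holds its last target. There are 200 camera calls.

TASK

Book out the red trailer coupler: pick up the stick scanner, aim its window at the barcode tag on the front of the ball mount from about 6 cm away and hold it steady there for two seconds, then lay it flat on the table and let go. Next squeeze the coupler's yellow latch paddle sideways against its spring, towards the red paddle, lift the coupler straight up off the ball and finish while still holding it level and still, about 10 cm above where it sat. Leave everything else on the table where it is.

Things in the scene. Friction and masses are not known exactly. Their poses are not given: they have to be found in the camera images.
- scanner_mid (a point): Grip point of the loose stick scanner, which lies flat left or right of the ball mount: mid width, 13 mm above its underside. Grey body 30 wide x 26 high; black head 42 x 30 with a red window at its front end. x axis along the scanner towards the window, z up. Window 70 mm ahead, black head from 38 mm ahead, back end 50 mm behind. Grip across the 30 mm width (along y). 0.16 kg.
- scanner_window (a point): Centre of the scanner's red window (13 mm above its underside); beam along its +x axis. It reads a tag that lies 30 to 110 mm straight ahead of it, within 15 mm of the beam sideways and in height, and squarely to about 25 degrees, when held still for 1 s.
- tag (a point): Centre of the white barcode tag (46 x 32 mm) on an upright plate (56 wide, top at 62 mm) at the front edge of the ball mount, 44 mm above the table. Its x axis is level and points into the tag, from the front of the mount to its back: a scanner aimed at it has its x axis along this one and stands on the -x side.
- ball (a point): Centre of the mount's steel ball, 24 mm diameter, 50 mm above the table, on a 10 mm neck. The grey base plate (150 x 90 x 12 mm) is fixed to the table and reaches from 55 mm in front (-x, where the tag is) to 95 mm behind. x from the tag to a U-shaped cradle (75 mm behind, top at 60 mm) in which the tongue lies; z up.
- coupler_grip (a point): Grip point of the coupler, 36 mm above the ball's centre when seated (86 mm above the table), midway between its two upright paddles when squeezed. Paddles 30 mm wide in x, 4 thick, tops 19 mm above this point. Red fixed paddle: outer face at y = -22 mm. Yellow latch paddle: outer face at y = +37 mm at rest, +22 squeezed. Fingers centred here, closing along y, meet the yellow one first.
- latch (a joint): Travel of the yellow latch paddle, m: 0 = at rest (locked), 0.015 = fully squeezed towards the red paddle. Spring: 4 N at rest, 7 N fully squeezed. Ball free from about 0.012; otherwise the coupler cannot leave it. A grip of 25 to 35 N across both paddles (59 mm wide, then 44 mm) squeezes it fully and carries the coupler.
- mount: The fixed ball mount; origin on the table under the ball, x from the tag to the cradle, z up.
- coupler: The loose coupler: red head, steel tongue stub 24 x 22 mm reaching back to 105 mm along +x, 0.36 kg in all. Origin at the ball's centre when seated (50 mm above the table), x along the tongue away from the tag, z up. The grip point is 36 mm above the origin.
- scanner: The scanner; origin on its underside, 10 mm ahead of its grip point, x towards the window.
- sanding_block: Bystander: cork sanding block 60 x 101 x 32 mm; origin at the centre of its underside.
- masking_tape: Bystander: roll of masking tape, 104 mm across, 25 mm high.
- white_tub: Bystander: small empty white tub, 54 mm across, 37 mm high.
- felt_pen: Bystander: capped felt pen, 137 mm long, 13 mm thick.

How it is judged (in metres and radians):
On the way, in this order (a step that is already met when the one before it is completed fails the run):
1. the held scanner is aimed steadily at the tag for 1 s (x of tag in the frame of scanner_window between 0.03 and 0.11 m and y of tag in the frame of scanner_window between -0.015 and 0.015 m and z of tag in the frame of scanner_window between -0.015 and 0.015 m and angle between the x axis of scanner_window and the x axis of tag, either way round below 0.44 rad and contact force between the fingers and scanner above 0.5 N and linear speed of scanner below 0.03 m/s and angular speed of scanner below 0.3 rad/s), for 1 s.
2. the scanner lies flat on the table, released (height (world z) of scanner_mid below 0.022 m and angle between scanner_mid's own z axis and vertical below 0.2 rad and contact force between the fingers and scanner below 0.1 N and linear speed of scanner below 0.03 m/s), for 0.2 s.
3. the latch is squeezed while the coupler still sits on the ball (value of joint latch above 0.011 m and z of coupler in the frame of ball below 0.006 m), for 0.1 s.
At the end, for the whole second after the job is handed in: The coupler is held still in the fingers, 70 to 150 mm above its seat, within 50 mm sideways of the ball's axis, level within 0.3 rad and clear of the mount; the scanner lies flat on the table, released (all of step 2 and z of coupler in the frame of ball between 0.07 and 0.15 m and horizontal distance between coupler and ball below 0.05 m and angle between coupler's own z axis and vertical below 0.3 rad and linear speed of coupler below 0.03 m/s and angular speed of coupler below 0.3 rad/s and contact force between the fingers and coupler above 1 N and contact force between coupler and mount below 0.1 N); the arm keeps its last pose, push and grip.
It fails at once if another thing on the table is shifted by more than 30 mm (distance of any of sanding_block, masking_tape, white_tub, felt_pen from where it was at the start of the episode above 0.03 m).
It also fails if it takes over 64 s, if anything falls off the work surface, if the arm or the gripper's body presses on something with over 40 N, if the wrist force passes 120 N, or if a joint passes its speed limit or range.

## Working session

There is one attempt and no reset: what is moved stays moved. The work goes in short steps, Python scripts to look and compute and a tool call to move; the robot and the scene stay as the last step left them, time stands still between calls to the robot, and variables do not carry over. Pictures are saved under pics/ and viewed, at most 10 in all, crops included, and the job is handed in when it is done.

Besides the shell and the picture viewer there is one more tool, called after ">>>" as name(argument=value, ...) on one line, values as JSON. carry_out: Moves the arm, as the interface text tells. Scaled input: -1 to 1 covers 50 mm each way for a shift and 8 degrees each way for a turn. Its arguments: {"type":"object","properties":{"plan":{"type":"array","items":{"type":"array","items":{"type":"number","minimum":-1,"maximum":1}}},"force":{"type":"number"}},"required":["plan"]}

```bash
mkdir -p pics; cat > h.py <<'E'
import numpy as np, cv2
from plant import bot
def snap(n,f=None):
    c=bot.get_calibration(n); p,d=bot.snapshot(n)
    if f: cv2.imwrite('pics/'+f,p)
    return p,d,c
def pts(c,uv,z):
    """z: depth array -> world points"""
    K=np.array(c['intrinsics'],float);D=np.array(c['D'],float)
    R=cv2.Rodrigues(np.array(c['rvec'],float))[0];t=np.array(c['tvec'],float).ravel()
    n=cv2.undistortPoints(np.array(uv,float).reshape(-1,1,2),K,D).reshape(-1,2)
    P=np.c_[n,np.ones(len(n))]*np.array(z,float).reshape(-1,1)
    return (P-t)@R
def plane(c,uv,h):
    R=cv2.Rodrigues(np.array(c['rvec'],float))[0];t=np.array(c['tvec'],float).ravel()
    o=-R.T@t; p=pts(c,uv,np.ones(len(np.reshape(uv,(-1,2)))))
    d=p-o; return o+d*((h-o[2])/d[:,2])[:,None]
def cloud(c,d):
    v,u=np.mgrid[0:d.shape[0],0:d.shape[1]]
    return pts(c,np.c_[u.ravel(),v.ravel()],d.ravel()).reshape(*d.shape,3)
E
python3 - <<'E'
from h import *
a,_,_=snap('top','top.png'); b,_,_=snap('side','side.png')
s=bot.state();print({k:np.round(v,2).tolist() for k,v in s.items()})
E
```

```text
{'clock': 0.1, 'joint_pos': [-78.93, 28.16, 89.35, -0.0, 62.55, -6.05], 'joint_vel': [-0.02, -0.03, -0.17, 0.11, 0.09, 0.04], 'joint_torque': [0.0, -61.36, -25.86, 0.07, 0.05, -0.0], 'tcp_pos': [184.0, -597.28, 404.22], 'ee_rot': [[0.96, 0.29, -0.0], [0.29, -0.96, 0.0], [0.0, -0.0, -1.0]], 'wrist_force': [0.43, 0.18, 0.34], 'torque': [0.03, -0.02, -0.01], 'finger_force': 0.0, 'grip_width': 94.85}
```

View pics/top.png

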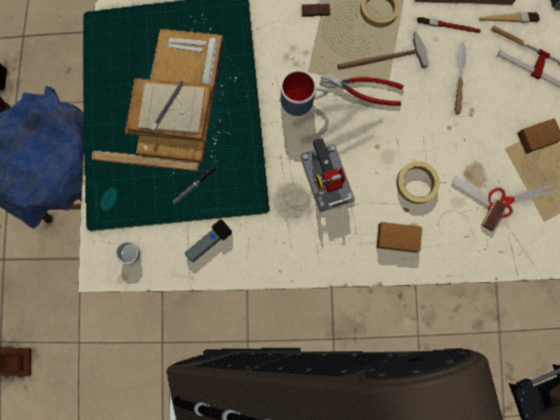

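View pics/side.png

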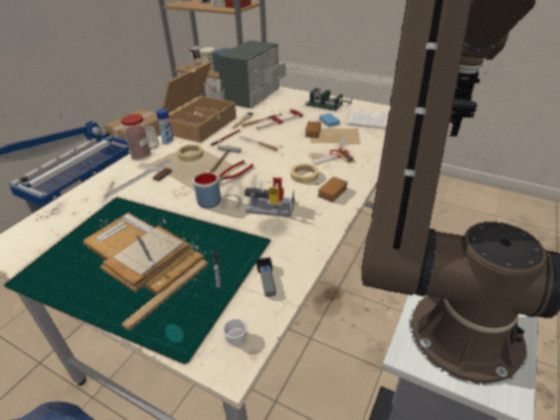

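The top view shows the scanner at about (209,240) with its head at (224,229). The mount is at about (327,178), with its tongue pointing up the image (~(320,150)) and the tag side facing the robot. Next I measure both.

```bash
python3 - <<'E'
from h import *
def stat(n,P,m):
    q=P[m]; 
    print(n,len(q),np.median(q,0).round(1) if len(q) else '', np.percentile(q,[5,95],axis=0).round(0).tolist() if len(q)>3 else '')
    return q
for cam in('top','side'):
    p,d,c=snap(cam); P=cloud(c,d); ok=d>0
    h=cv2.cvtColor(p,cv2.COLOR_BGR2HSV); H,S,V=[h[...,i].astype(int) for i in range(3)]
    np.savez(f'{cam}.npz',p=p,d=d,P=P)
    box=np.zeros(d.shape,bool)
    if cam=='top': bs=box.copy(); bs[218:266,182:236]=1; bm=box.copy(); bm[136:214,298:360]=1
    else: bs=box.copy(); bs[254:298,252:280]=1; bm=box.copy(); bm[174:218,240:302]=1
    z=P[...,2]
    q=stat(cam+' scanner',P,bs&ok&(z>12)&(z<60))
    m=q.mean(0);w,v=np.linalg.eigh(np.cov((q-m)[:,:2].T)); a=v[:,1]; pr=(q-m)[:,:2]@a; pp=(q-m)[:,:2]@v[:,0]
    print(' axis',a.round(3),'range',np.percentile(pr,[1,99]).round(1),np.percentile(pp,[2,98]).round(1),'mean',m.round(1))
    stat(' head dark',P,bs&ok&(V<60)&(z>12))
    stat(' yellow',P,bm&ok&(H>20)&(H<35)&(S>130)&(V>100)&(z>60))
    stat(' red',P,bm&ok&((H<8)|(H>172))&(S>140)&(V>80)&(z>30))
    stat(' all>8',P,bm&ok&(z>6)&(z<120))
    if cam=='top':
        mm=(bm&ok&(z>5)&(z<130)).astype(np.uint8)
        cn=max(cv2.findContours(mm,0,2)[0],key=cv2.contourArea)
        sm=bs&ok&(z>10); cs=max(cv2.findContours(sm.astype(np.uint8),0,2)[0],key=cv2.contourArea)
        print('scanner rect',plane(c,cv2.boxPoints(cv2.minAreaRect(cs)),26).round(1).tolist())
        gray=bm&ok&(z>5)&(z<20)
        cg=np.argwhere(gray)[:,::-1].astype(np.int32); r=cv2.minAreaRect(cg)
        print('base rect',plane(c,cv2.boxPoints(r),12).round(1).tolist())
    cr=p[136:274,180:362] if cam=='top' else p[170:300,230:312]
    cv2.imwrite(f'pics/c_{cam}.png',cv2.resize(cr,None,fx=4,fy=4,interpolation=2))
E
```

```text
top scanner 728 [496.5  58.1  26.2] [[457.0, 18.0, 20.0], [533.0, 103.0, 31.0]]
 axis [-0.63   0.777] range [-54.2  62.2] [-18.4  18.4] mean [495.6  59.3  25.9]
 head dark 275 [515.7  31.7  28.3] [[464.0, 13.0, 21.0], [537.0, 78.0, 33.0]]
 yellow 24 [ 614.6 -199.3  103.8] [[603.0, -203.0, 102.0], [627.0, -194.0, 106.0]]
 red 219 [ 624.4 -233.1   69.4] [[605.0, -251.0, 65.0], [647.0, -215.0, 102.0]]
 all>8 2344 [ 635.  -220.    15.5] [[575.0, -271.0, 9.0], [710.0, -181.0, 84.0]]
scanner rect [[465.6, 118.3, 26.0], [547.4, 31.8, 26.0], [515.3, 1.9, 26.0], [434.1, 88.3, 26.0]]
base rect [[562.2, -157.7, 12.0], [749.5, -163.5, 12.0], [747.0, -309.6, 12.0], [559.0, -299.6, 12.0]]
side scanner 484 [494.9  66.5  26.3] [[455.0, 23.0, 17.0], [533.0, 112.0, 31.0]]
 axis [-0.632  0.775] range [-59.2  57.8] [-18.3  19. ] mean [493.8  67.5  25.8]
 head dark 104 [522.4  35.   29.8] [[505.0, 23.0, 25.0], [540.0, 52.0, 32.0]]
 yellow 68 [ 614.5 -196.6   75.8] [[604.0, -201.0, 63.0], [626.0, -192.0, 102.0]]
 red 64 [ 621.9 -246.6   73.4] [[603.0, -253.0, 54.0], [639.0, -220.0, 97.0]]
 all>8 1325 [ 631.  -209.3   27.7] [[576.0, -393.0, 10.0], [707.0, -180.0, 94.0]]
```

View pics/c_top.png

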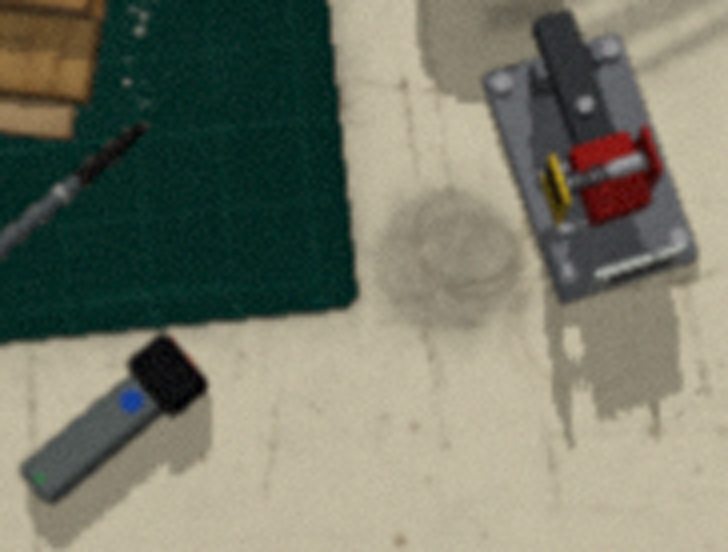

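The crop shows the scanner head at crop (168,375) and the base corners at crop (485,75), (612,35), (695,258) and (565,300). The tag's top edge runs from crop (597,275) to (688,246). The mount axis is yawed about +16° and the scanner axis about -51°. I move above the scanner for a close look.

>>> carry_out(plan=[[0.3,0.66,-0.05,0,0,0.7,-1],[0.3,0.66,-0.05,0,0,0.7,-1],[0.3,0.66,-0.05,0,0,0.7,-1],[0.3,0.66,-0.05,0,0,0.7,-1],[0.3,0.66,-0.05,0,0,0.7,-1],[0.3,0.66,-0.05,0,0,0.7,-1],[0.3,0.66,-0.05,0,0,0.7,-1],[0.3,0.66,-0.05,0,0,0.7,-1],[0.3,0.66,-0.05,0,0,0.7,-1],[0.3,0.66,-0.05,0,0,0.7,-1]])

```text
clock: 1.2
tcp_pos: [334.3, -265.9, 379.7]
ee_rot: [[0.287, 0.958, 0.0], [0.958, -0.287, -0.0], [-0.0, 0.0, -1.0]]
wrist_force: [0.2, -0.3, -0.1]
grip_width: 95.3
finger_force: 0.0
```

>>> carry_out(plan=[[0.3,0.66,-0.05,0,0,0.7,-1],[0.3,0.66,-0.05,0,0,0.7,-1],[0.3,0.66,-0.05,0,0,0.7,-1],[0.3,0.66,-0.05,0,0,0.7,-1],[0.3,0.66,-0.05,0,0,0.7,-1],[0.3,0.66,-0.05,0,0,0.7,-1],[0.3,0.66,-0.05,0,0,0.7,-1],[0.3,0.66,-0.05,0,0,0.7,-1],[0.3,0.66,-0.05,0,0,0.7,-1],[0,0,0,0,0,0,-1]])

```text
clock: 2.2
tcp_pos: [470.0, 32.4, 356.9]
ee_rot: [[-0.557, 0.83, 0.0], [0.83, 0.557, 0.0], [0.0, 0.0, -1.0]]
wrist_force: [-0.2, -0.4, -0.0]
grip_width: 95.2
finger_force: 0.0
```

```bash
cat > b.py <<'E'
from h import *
s=bot.state(); p,d,c=snap('wrist','w1.png'); P=cloud(c,d); np.savez('w1.npz',p=p,d=d,P=P)
print(s['clock'],np.round(s['tcp_pos'],1),np.round(s['ee_rot'],3).tolist(),np.round(s['joint_pos'],1))
z=P[...,2]; m=(d>0)&(z>10)&(z<40)&(P[...,0]>420)&(P[...,0]<570)&(P[...,1]>-20)&(P[...,1]<150)
n,l,st,_=cv2.connectedComponentsWithStats(m.astype(np.uint8)); k=1+st[1:,4].argmax(); m=l==k
q=P[m]; top=q[q[:,2]>20]; r=cv2.minAreaRect(top[:,:2].astype(np.float32)); print('rect',r, 'z',np.percentile(q[:,2],[5,50,95]).round(1),len(q))
V=p.max(2); hd=P[m&(V<55)&(z>20)]; bd=P[m&(V>=55)&(z>20)]
print('head',hd.mean(0).round(1),len(hd),'body',np.median(bd,0).round(1))
E
python3 b.py
# mount from top corners
python3 - <<'E'
from h import *
c=bot.get_calibration('top')
cr=np.array([[485,75],[612,35],[695,258],[565,300]])/4.+[179.6,135.6]
q=plane(c,cr,12);print(q.round(1).tolist(),[np.linalg.norm(q[i]-q[i-1]).round(1) for i in range(4)])
f=(q[2]+q[3])/2;b=(q[0]+q[1])/2;a=(b-f)/np.linalg.norm(b-f);print('axis',a.round(3),'ball',(f+a*55).round(1))
t=plane(c,np.array([[597,275],[688,246]])/4.+[179.6,135.6],61);print('tagtop',t.round(1).tolist())
E
```

```text
2.2 [470.   32.4 356.9] [[-0.557, 0.83, 0.0], [0.83, 0.557, 0.0], [0.0, 0.0, -1.0]] [ -4.1  19.4 113.5   0.   47.  -38. ]
rect ((496.6650695800781, 66.09799194335938), (40.83518981933594, 120.1472396850586), 35.27506637573242) z [20.4 24.8 29.1] 3533
head [520.2  32.   28. ] 1025 body [483.6  77.4  24.3]
[[702.5, -164.1, 12.0], [726.5, -243.1, 12.0], [585.9, -287.2, 12.0], [562.0, -207.7, 12.0]] [np.float64(147.1), np.float64(82.5), np.float64(147.3), np.float64(83.0)]
axis [0.955 0.298 0.   ] ball [ 626.5 -231.1   12. ]
tagtop [[568.0, -222.0, 61.0], [583.8, -275.4, 61.0]]
```

View pics/w1.png

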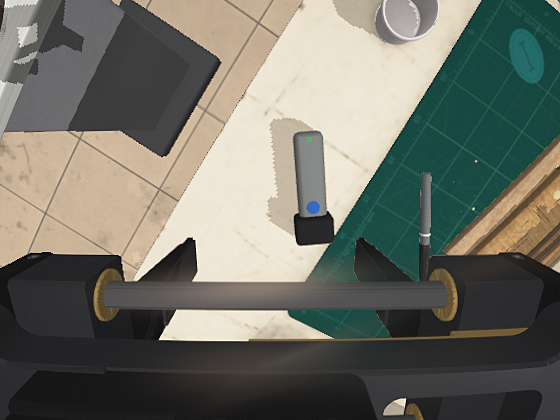

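The wrist view shows the scanner body with a green dot at (309,139) and a blue dot at (313,207). Both lie on its axis, with the head at (314,229).

```bash
python3 - <<'E'
from h import *
c=bot.get_calibration('wrist'); f=np.load('w1.npz'); p=f['p'];P=f['P']
h=cv2.cvtColor(p,cv2.COLOR_BGR2HSV)
R=np.zeros(p.shape[:2],bool);R[128:247,285:337]=1
for n,lo,hi in(('g',45,80),('b',105,130)):
    m=R&(h[...,0]>lo)&(h[...,0]<hi)&(h[...,1]>110)&(h[...,2]>60); v,u=np.nonzero(m); print(n,len(u),u.mean(),v.mean(),plane(c,[[u.mean(),v.mean()]],26).round(1),np.median(P[m],0).round(1))
V=p.max(2);z=P[...,2]
m=R&(z>20); ug=np.argwhere(m)
for v in (150,165,180,195,228,236):
    u=np.nonzero(m[v])[0]; a=plane(c,[[u.min()-.5,v],[u.max()+.5,v]],26); print(v,u.min(),u.max(),a.mean(0).round(1),np.linalg.norm(a[1]-a[0]).round(1))
E
```

```text
g 16 308.5 139.0 [[460.6 103.7  26. ]] [461.4 105.1  25. ]
b 127 312.98425196850394 207.40944881889763 [[504.7  49.3  26. ]] [505.4  50.9  26.1]
150 296 322 [467.2  95.2  26. ] 27.0
165 297 323 [476.6  83.5  26. ] 27.3
180 298 324 [486.3  71.7  26. ] 27.6
195 299 325 [496.2  59.5  26. ] 27.9
228 295 333 [518.7  31.6  26. ] 41.5
236 296 333 [524.4  24.5  26. ] 40.8
```

>>> carry_out(plan=[[0.17,0.38,0,0,0,0.32,-1],[0.17,0.39,-0.2,0,0,0.32,-1],[0,0,-0.7,0,0,0,-1],[0,0,-0.8,0,0,0,-1],[0,0,-0.7,0,0,0,-1],[0,0,-0.5,0,0,0,-1],[0,0,-0.24,0,0,0,-1],[0,0,-0.1,0,0,0,-1],[0,0,0,0,0,0,-1],[0,0,0,0,0,0,-1]], force=30)

```text
clock: 3.25
tcp_pos: [486.2, 68.0, 196.3]
ee_rot: [[-0.624, 0.781, 0.002], [0.781, 0.624, 0.0], [-0.001, 0.001, -1.0]]
wrist_force: [0.9, -0.7, -0.2]
grip_width: 94.8
finger_force: 0.0
```

>>> carry_out(plan=[[0,0,0,0,0,0,1],[0,0,0,0,0,0,1],[0,0,0,0,0,0,1],[0,0,0,0,0,0,1],[0,0,0,0,0,0,1],[0,0,0,0,0,0,1],[0,0,0,0,0,0,1],[0,0,0,0,0,0,1],[0,0,0,0,0,0,1],[0,0,0,0,0,0,1]], force=30)

```text
clock: 4.25
tcp_pos: [486.1, 68.2, 195.2]
ee_rot: [[-0.624, 0.781, 0.0], [0.781, 0.624, 0.0], [-0.0, 0.0, -1.0]]
wrist_force: [0.6, 0.3, -1.0]
grip_width: 30.0
finger_force: 29.9
```

>>> carry_out(plan=[[0,0,0.3,0,0,0,1],[0,0,0.32,0,0,0,1],[-0.04,-0.45,0,0,0,0.53,1],[-0.04,-0.45,0,0,0,0.53,1],[-0.04,-0.45,0,0,0,0.53,1],[-0.04,-0.45,0,0,0,0.53,1],[-0.04,-0.45,0,0,0,0.53,1],[-0.04,-0.45,0,0,0,0.53,1],[-0.04,-0.45,0,0,0,0.53,1],[-0.04,-0.45,0,0,0,0.53,1]])

```text
clock: 5.25
tcp_pos: [469.7, -112.7, 226.1]
ee_rot: [[-0.955, 0.297, -0.0], [0.297, 0.955, 0.0], [0.001, 0.0, -1.0]]
wrist_force: [-0.0, 0.7, -1.9]
grip_width: 29.8
finger_force: 29.9
```

>>> carry_out(plan=[[-0.04,-0.45,0,0,0,0.53,1],[-0.04,-0.45,0,0,0,0.53,1],[-0.04,-0.45,0,0,0,0.53,1],[-0.04,-0.45,0,0,0,0.53,1],[-0.04,-0.45,0,0,0,0.53,1],[-0.04,-0.45,0,0,0,0.53,1],[-0.04,-0.45,0,0,0,0.53,1],[-0.02,-0.2,0,0,0,0.53,1],[0,0,0,0,0,0.2,1],[0,0,0,0,0,0,1]])

```text
clock: 6.25
tcp_pos: [454.8, -279.0, 226.0]
ee_rot: [[-0.951, -0.309, -0.001], [-0.309, 0.951, 0.001], [0.0, 0.001, -1.0]]
wrist_force: [-0.4, 0.3, -2.0]
grip_width: 29.8
finger_force: 29.9
```

```bash
python3 - <<'E'
from h import *
s=bot.state(); p,d,c=snap('top'); P=cloud(c,d); ps,_,_=snap('side')
print(s['clock'],np.round(s['tcp_pos'],1),np.round(s['ee_rot'],3).tolist(),np.round(s['joint_pos'],1),s['grip_width'],s['finger_force'])
w=snap('wrist')[0]
o=np.hstack([cv2.resize(p[130:290,270:430],(400,400)),cv2.resize(ps[150:280,200:330],(400,400))])
cv2.imwrite('pics/aim.png',np.vstack([o,cv2.resize(w,(800,600))[:200]]))
E
```

```text
6.25 [ 454.8 -279.   226. ] [[-0.951, -0.309, -0.001], [-0.309, 0.951, 0.001], [0.0, 0.001, -1.0]] [ -38.6   35.4  111.3    0.    33.3 -146.7] 29.838160825501543 29.921025931835175
```

View pics/aim.png

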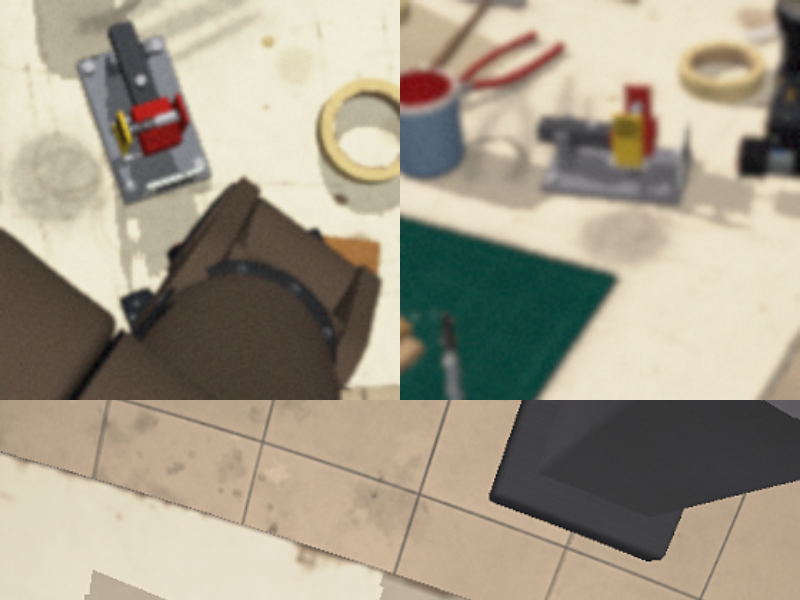

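The top inset shows the mount clear, with the arm over the scanner. The side inset shows the scanner head at (770,155), level with the tag plate at (685,150). The estimated lateral offset is about 7 mm, so I correct it and hold.

>>> carry_out(plan=[[0.02,-0.13,0,0,0,-0.1,1],[0,0,0,0,0,0,1],[0,0,0,0,0,0,1],[0,0,0,0,0,0,1],[0,0,0,0,0,0,1],[0,0,0,0,0,0,1],[0,0,0,0,0,0,1],[0,0,0,0,0,0,1],[0,0,0,0,0,0,1],[0,0,0,0,0,0,1]])

```text
clock: 7.4
tcp_pos: [456.0, -285.8, 226.3]
ee_rot: [[-0.955, -0.297, 0.0], [-0.297, 0.955, 0.0], [-0.0, 0.0, -1.0]]
wrist_force: [0.0, -0.4, -1.8]
grip_width: 29.9
finger_force: 29.9
```

>>> carry_out(plan=[[0,0,0,0,0,0,1],[0,0,0,0,0,0,1],[0,0,0,0,0,0,1],[0,0,0,0,0,0,1],[0,0,0,0,0,0,1],[0,0,0,0,0,0,1],[0,0,0,0,0,0,1],[0,0,0,0,0,0,1],[0,0,0,0,0,0,1],[0,0,0,0,0,0,1]])

```text
clock: 8.4
tcp_pos: [456.0, -285.8, 226.3]
ee_rot: [[-0.955, -0.297, 0.0], [-0.297, 0.955, 0.0], [-0.0, 0.0, -1.0]]
wrist_force: [-0.5, 0.3, -2.1]
grip_width: 29.9
finger_force: 29.9
```

```bash
python3 - <<'E'
from h import *
s=bot.state(); p,d,c=snap('side'); P=cloud(c,d); h=cv2.cvtColor(p,cv2.COLOR_BGR2HSV)
print(s['clock'],np.round(s['tcp_pos'],1),np.round(s['ee_rot'],3).tolist())
# scanner head (dark, near expected window), tag plate, in side view
t=np.array([575,-248,44.]);e=np.array([.956,.292,0]);n=np.array([-.292,.956,0])
q=P-t; x=q@e;y=q@n;z=P[...,2]; V=p.max(2); ok=d>0
m=ok&(x>-150)&(x<-35)&(abs(y)<40)&(z>20)&(z<66)&(V<70)
print('head x,y,z 2/50/98',[np.percentile(a[m],[2,50,98]).round(1).tolist() for a in(x,y,z)],m.sum())
m=ok&(x>-15)&(x<15)&(abs(y)<45)&(z>20)&(z<75)
print('plate',[np.percentile(a[m],[2,50,98]).round(1).tolist() for a in(x,y,z)],m.sum())
E
```

```text
8.4 [ 456.  -285.8  226.3] [[-0.955, -0.297, 0.0], [-0.297, 0.955, 0.0], [-0.0, 0.0, -1.0]]
head x,y,z 2/50/98 [[-136.7, -81.2, -62.5], [-6.3, 17.3, 23.1], [40.6, 55.7, 64.2]] 142
plate [[-0.2, 1.4, 4.8], [-20.2, 10.9, 30.7], [23.0, 51.3, 63.3]] 54
```

Step 1 is held: the head is centred on the tag's axis and its window is about 62 mm away. Now I lay the scanner down on clear table near (487,-110).

>>> carry_out(plan=[[0,0,0,0,0,0,1],[0,0,0,0,0,0,1],[0.08,0.2,0,0,0,0,1],[0.08,0.45,0,0,0,0,1],[0.08,0.5,0,0,0,0,1],[0.08,0.5,0,0,0,0,1],[0.08,0.5,0,0,0,0,1],[0.08,0.5,0,0,0,0,1],[0.08,0.45,0,0,0,0,1],[0.06,0.4,0,0,0,0,1]])

```text
clock: 9.45
tcp_pos: [487.1, -109.0, 226.3]
ee_rot: [[-0.955, -0.298, 0.0], [-0.298, 0.955, 0.0], [-0.0, 0.0, -1.0]]
wrist_force: [-0.1, -0.3, -1.9]
grip_width: 29.5
finger_force: 29.9
```

>>> carry_out(plan=[[0,0,-0.2,0,0,0,1],[0,0,-0.2,0,0,0,1],[0,0,-0.12,0,0,0,1],[0,0,-0.07,0,0,0,1],[0,0,-0.02,0,0,0,1],[0,0,0,0,0,0,1],[0,0,0,0,0,0,1],[0,0,0,0,0,0,1],[0,0,0,0,0,0,1],[0,0,0,0,0,0,1]])

```text
clock: 10.45
tcp_pos: [487.0, -110.8, 195.9]
ee_rot: [[-0.955, -0.297, 0.0], [-0.297, 0.955, -0.0], [-0.0, -0.0, -1.0]]
wrist_force: [-0.2, 0.7, -2.7]
grip_width: 29.4
finger_force: 29.9
```

>>> carry_out(plan=[[0,0,0,0,0,0,-1],[0,0,0,0,0,0,-1],[0,0,0,0,0,0,-1],[0,0,0,0,0,0,-1],[0,0,0,0,0,0,-1],[0,0,0,0,0,0,-1],[0,0,0,0,0,0,-1],[0,0,0,0,0,0,-1],[0,0,0.2,0,0,0,-1],[0,0,0.4,0,0,0,-1]])

```text
clock: 11.45
tcp_pos: [486.8, -110.8, 225.7]
ee_rot: [[-0.955, -0.297, -0.002], [-0.297, 0.955, 0.001], [0.002, 0.002, -1.0]]
wrist_force: [-0.2, 0.6, 0.2]
grip_width: 94.5
finger_force: 0.0
```

>>> carry_out(plan=[[0,0,0.6,0,0,0,-1],[0,0,0.6,0,0,0,-1],[0,0,0.6,0,0,0,-1],[0,0,0.6,0,0,0,-1],[0,0,0.4,0,0,0,-1],[0,0,0,0,0,0,-1],[0,0,0,0,0,0,-1],[0,0,0,0,0,0,-1],[0,0,0,0,0,0,-1],[0,0,0,0,0,0,-1]])

```text
clock: 12.45
tcp_pos: [487.0, -110.8, 365.0]
ee_rot: [[-0.955, -0.297, -0.001], [-0.297, 0.955, 0.001], [0.001, 0.001, -1.0]]
wrist_force: [-0.6, 0.3, -0.3]
grip_width: 95.3
finger_force: 0.0
```

```bash
python3 - <<'E'
from h import *
s=bot.state();print(s['clock'],np.round(s['tcp_pos'],1),s['grip_width'])
e=np.array([.956,.293]);n=np.array([-.293,.956]);b=np.array([626,-231])
for cam in('top','side'):
    p,d,c=snap(cam);P=cloud(c,d);z=P[...,2];h=cv2.cvtColor(p,cv2.COLOR_BGR2HSV);H,S,V=[h[...,i].astype(int) for i in range(3)]
    near=(d>0)&(np.hypot(P[...,0]-626,P[...,1]+231)<80)
    for nm,m in(('yel',near&(H>20)&(H<35)&(S>120)&(V>80)&(z>60)),('redtop',near&((H<8)|(H>172))&(S>130)&(V>60)&(z>90))):
        q=P[m][:,:2]-b; print(cam,nm,m.sum(),'x',np.percentile(q@e,[3,50,97]).round(1),'y',np.percentile(q@n,[3,50,97]).round(1),'z',np.percentile(z[m],[3,97]).round(0) if m.any() else '')
    m=(d>0)&(abs(P[...,0]-490)<100)&(abs(P[...,1]+105)<70)&(z>10)&(z<50)
    if m.sum()>20: print(cam,'scanner',m.sum(),P[m].mean(0).round(1),np.percentile(z[m],[5,95]).round(1),cv2.minAreaRect(P[m][:,:2].astype(np.float32)))
E
```

```text
12.45 [ 487.  -110.8  365. ] 95.33320715834894
top yel 41 x [-15.4  -3.6  11.7] y [31.6 34.9 36.2] z [ 63. 106.]
top redtop 29 x [-13.5  -1.2  10.2] y [-22.1 -19.8 -18.7] z [ 92. 107.]
side yel 88 x [-11.1   0.4  10.7] y [32.  36.1 38.9] z [ 61. 101.]
side redtop 17 x [-7.4 -0.3  9.8] y [-22.5 -19.  -15.2] z [ 91. 101.]
side scanner 454 [497.2 -99.9  24.1] [12.2 31.7] ((495.9615478515625, -106.74120330810547), (120.44062805175781, 43.34879684448242), 18.887950897216797)
```

The scanner lies flat, with its top at 25–31 mm. Both views place the coupler grip at about (625.5,-231). I move over it and descend.

>>> carry_out(plan=[[0.3,-0.25,0,0,0,0,-1],[0.5,-0.42,0,0,0,0,-1],[0.5,-0.45,0,0,0,0,-1],[0.5,-0.45,0,0,0,0,-1],[0.5,-0.45,0,0,0,0,-1],[0.3,-0.25,0,0,0,0,-1],[0.17,-0.13,0,0,0,0,-1],[0,0,0,0,0,0,-1],[0,0,0,0,0,0,-1],[0,0,0,0,0,0,-1]])

```text
clock: 13.55
tcp_pos: [625.0, -230.1, 365.9]
ee_rot: [[-0.955, -0.297, -0.0], [-0.297, 0.955, 0.0], [0.0, 0.0, -1.0]]
wrist_force: [-0.2, -1.1, -0.5]
grip_width: 95.1
finger_force: 0.0
```

```bash
python3 - <<'E'
from h import *
s=bot.state();print(s['clock'],np.round(s['tcp_pos'],1),np.round(s['ee_rot'],3).tolist())
p,d,c=snap('side'); w=snap('wrist')[0]
cv2.imwrite('pics/pre.png',np.hstack([cv2.resize(p[110:250,200:340],(400,400)),cv2.resize(w,(400,400))]))
E
```

```text
13.55 [ 625.  -230.1  365.9] [[-0.955, -0.297, -0.0], [-0.297, 0.955, 0.0], [0.0, 0.0, -1.0]]
```

View pics/pre.png

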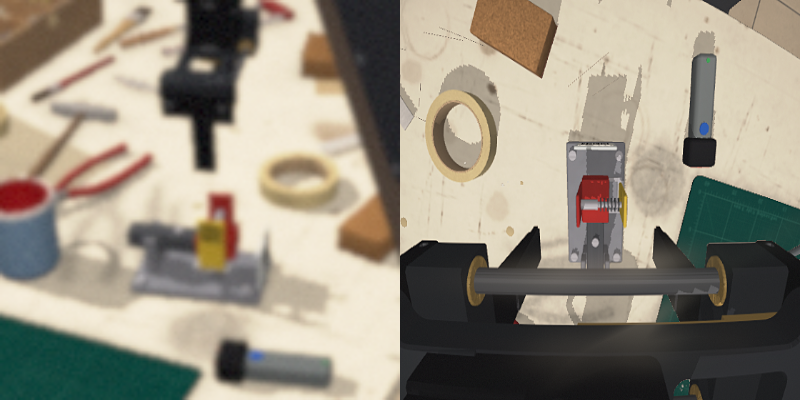

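The wrist view shows the fingers straddling the coupler, with the red paddle at about (580,200), the yellow at about (626,200) and the fingers at about (530,260) and (660,260). They are centred and aligned, so I descend.

>>> carry_out(plan=[[0,-0.02,-0.2,0,0,0,-1],[0,0,-0.4,0,0,0,-1],[0,0,-0.4,0,0,0,-1],[0,0,-0.4,0,0,0,-1],[0,0,-0.3,0,0,0,-1],[0,0,-0.25,0,0,0,-1],[0,0,-0.16,0,0,0,-1],[0,0,-0.05,0,0,0,-1],[0,0,0,0,0,0,-1],[0,0,0,0,0,0,-1]])

```text
clock: 14.65
tcp_pos: [625.6, -231.9, 258.4]
ee_rot: [[-0.955, -0.297, 0.001], [-0.297, 0.955, -0.0], [-0.001, -0.001, -1.0]]
wrist_force: [0.4, -0.1, 0.8]
grip_width: 95.1
finger_force: 0.0
```

>>> carry_out(plan=[[0,0,0,0,0,0,1],[0,0,0,0,0,0,1],[0,0,0,0,0,0,1],[0,0,0,0,0,0,1],[0,0,0,0,0,0,1],[0,0,0,0,0,0,1],[0,0,0,0,0,0,1],[0,0,0,0,0,0,1],[0,0,0,0,0,0,1],[0,0,0,0,0,0,1]], force=30)

```text
clock: 15.65
tcp_pos: [625.7, -232.0, 258.1]
ee_rot: [[-0.955, -0.297, 0.001], [-0.297, 0.955, -0.001], [-0.001, -0.001, -1.0]]
wrist_force: [0.8, -2.0, 4.8]
grip_width: 43.6
finger_force: 29.9
```

The opening is 43.6 mm, so the latch is fully squeezed. I lift slowly.

>>> carry_out(plan=[[0,0,0,0,0,0,1],[0,0,0.04,0,0,0,1],[0,0,0.06,0,0,0,1],[0,0,0.1,0,0,0,1],[0,0,0.1,0,0,0,1],[0,0,0.1,0,0,0,1],[0,0,0.1,0,0,0,1],[0,0,0.1,0,0,0,1],[0,0,0.1,0,0,0,1],[0,0,0.1,0,0,0,1]])

```text
clock: 16.65
tcp_pos: [625.5, -231.8, 298.2]
ee_rot: [[-0.955, -0.297, 0.0], [-0.297, 0.955, 0.0], [-0.0, 0.0, -1.0]]
wrist_force: [0.9, -0.4, -3.3]
grip_width: 43.1
finger_force: 29.9
```

>>> carry_out(plan=[[0,0,0.2,0,0,0,1],[0,0,0.2,0,0,0,1],[0,0,0.2,0,0,0,1],[0,0,0.2,0,0,0,1],[0,0,0.2,0,0,0,1],[0,0,0.15,0,0,0,1],[0,0,0.05,0,0,0,1],[0,0,0,0,0,0,1],[0,0,0,0,0,0,1],[0,0,0,0,0,0,1]])

```text
clock: 17.65
tcp_pos: [625.5, -231.8, 357.2]
ee_rot: [[-0.955, -0.297, -0.001], [-0.297, 0.955, 0.0], [0.001, 0.001, -1.0]]
wrist_force: [0.1, -0.6, -4.2]
grip_width: 43.3
finger_force: 29.9
```

```bash
python3 - <<'E'
from h import *
s=bot.state();print(s['clock'],np.round(s['tcp_pos'],1),np.round(s['wrist_force'],1),s['grip_width'],s['finger_force'])
p,d,c=snap('side')
cv2.imwrite('pics/end.png',cv2.resize(p[110:250,200:340],(560,560)))
E
```

```text
17.65 [ 625.5 -231.8  357.2] [ 0.1 -0.6 -4.2] 43.296212527191 29.935580492019653
```

View pics/end.png

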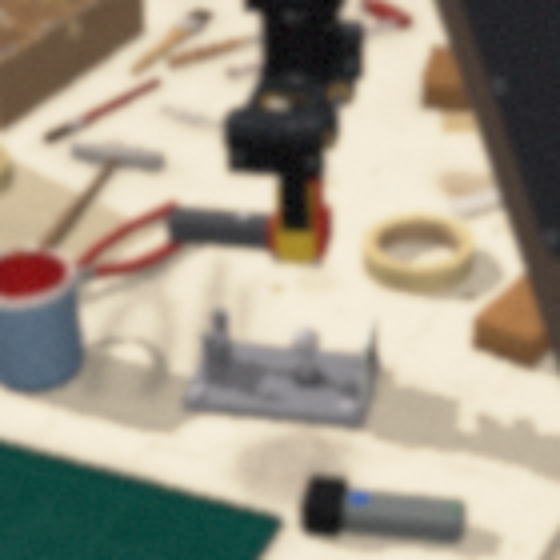

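The coupler at (300,220) is held level, clear of the mount and its bare ball at (305,345). The scanner lies flat at (385,510), and the visible bystanders have not moved.

```bash
python3 -c "
from plant import bot
print(bot.hand_in())"
```

```text
the job is handed in; nothing more can be done
None
```

The job is handed in, with no verdict returned: the scanner was held on the tag for about 2 s and laid flat and released, and the coupler was unlatched, lifted about 99 mm and held level and still.

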